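# Dock the watch-case carrier on its presence switch and press the crystal in

### The job

Set the carrier that holds the watch case flat on the bed of the lever press, watch end leading, and slide it home between the guides until its leading edge rests on the end stop and holds the lever of the presence switch in. Only then, with the carrier staying there, pull the press's hand lever right down so that the ram pushes the watch crystal into its case, and let the lever come back up. Leave the empty carrier, the loupe and the spare die where they are.

Things in the scene. Friction and masses are not known exactly. Their poses are not given: they have to be found in the camera images.
- carrier: The loaded carrier, about 0.33 kg, loose on the bench: aluminium plate 170 long (its x) x 72 wide (y) x 8 mm thick. Origin: centre of the plate's underside; z up; +x points to its leading (watch) edge at x = +85. A steel watch case 41 mm across sits fixed in a black ring (58 mm across) centred at x = +45; case top 18 mm above the underside. Its grip stands at the other end (point grip).
- grip (a point): Centre of the top of the loaded carrier's black grip block: 34 mm along the carrier's x, 18 mm wide along its y, standing at x = -60, y = 0 of the carrier; its top is 54 mm above the carrier's underside and 46 mm above the plate. Grip it across its 18 mm width.
- crystal (a joint): The glass crystal of the watch (32 mm across, on top of the case in the loaded carrier): how far it is pressed into the case, m. 0 = standing 4 mm proud, 0.004 = flush with the case. Press fit: it takes about 6 N and stays where it is pushed.
- empty_carrier: A second carrier of the same size and shape, but its black ring is empty (no watch case). Same frame as the loaded one. Bystander.
- press: Blue bench lever press, C-shaped casting 285 x 120 mm, 310 high, fixed. Origin on the bench under the ram's axis; z up; -x is the open operator's side, the column is at +x. The die at the ram's foot, 30 mm across, hangs 80 mm above the bench when up (the crystal's top is at 62 mm with the carrier on the bed); the casting (48 mm wide) overhangs x from -24 to +112 above z = 146 mm.
- dock (a point): Point on the press's flat steel bed, 40 mm above the bench, where the carrier's origin lies when fully home (leading edge on the end stop). Axes as the press: +x is the sliding direction. The bed spans x -105 to +95, y +-50 mm from here; guide strips 7 mm high, 76 mm apart, x -5 to +67, flared mouths from x = -26; end stop face at x = +85, spanning y -18 to +34; the ram's axis is at x = +45.
- switch_lever (a joint): Presence switch's lever, rad: 34 mm arm with a 10 mm white roller on an upright pin on the press's -y side, past the guides. 0 = free, leaning towards the incoming carrier. The carrier's leading edge meets the roller about 12 mm before the stop and turns it to about 0.37 when fully home. Soft spring, 0.2 to 0.5 N at the roller; springs back if the carrier leaves; friction holds a released carrier in place.
- roller (a point): Centre of the switch lever's roller, about 4.5 mm above the bed.
- press_lever (a joint): The press's hand lever, rad: 0 = up (rest), 0.95 = right down, at its stop. It turns about a level axis parallel to the press's x through press y = +30, z = 210 mm; the arm points to press +y, 0.60 rad above level when up, 0.35 rad below level when down. Spring return; 2 to 8 N on the knob pushes it down; each radian lowers the ram 22.7 mm; the die meets the crystal at about 0.79.
- knob (a point): Centre of the black ball (30 mm across) at the end of the hand lever, 115 mm from the lever's axis, in the plane x = 0 of the press. When up it is 275 mm above the bench, when down 171 mm. It can be pushed down from above or gripped.
- loupe: Black eye loupe, 34 mm across, 29 mm high, standing loose on the bench; origin under its centre. Bystander.
- die: Spare aluminium press die, 36 mm across, 24 mm high, standing loose on the bench; origin under its centre. Bystander.
Things that resemble listed ones, but are neither listed nor needed, are in the scene too. What is shaped like the carrier but green, orange or red is not meant.

How it is judged:
By the outcome, as a careful person would: the job done as asked, in the order asked, and still so for the second after the job is handed in, with the robot touching nothing.
It also fails if it takes over 61 s, if anything falls off the work surface, if the arm or the gripper's body presses on something with over 40 N, if the wrist force passes 120 N, or if a joint passes its speed limit or range.

### The arm

A 6-joint arm with a two-finger parallel gripper is mounted at the origin on the work surface. World frame = base frame: x ahead of the robot, y to its left, z up, the work surface at z = 0. Lengths are in m, angles in rad, forces in N, time in s.
With the tool pointing down it reaches from about 0.4 to 0.825 m from the base axis. Payload 7 kg.
Tool frame: the origin (TCP) lies on the centre line of the jaws, within the pads' length; the fingertips stand tip_reach ahead of it and the grasp point (between the pads) is the TCP (tip_reach is the distance from the TCP to the fingertips, in m); z points along the fingers, y is the line along which they close (so a half turn about z gives the same grasp; the last joint's range is limited). The gripper opens to 88 mm and grips with 3 to 60 N. Pads are 19 mm wide; open, the fingers measure 130 mm over their backs; the gripper's body (78 mm by 193 mm) begins 47 mm behind the grasp point.
Start: joints at [1.398, 0.359, 0.012, 0, -1.224, -0.288], TCP at [0.3, 0.605, 0.246] pointing down, gripper open.
Joint ranges: [-3.07, 3.07], [-1.43, 2.12], [-1.02, 1.25], [-3.03, 1.67], [-3.05, -0], [-3.03, 3.03]. Speed limits (rad/s): [2.39, 2.39, 3.01, 3.14, 3.14, 3.14].

### API

Orientations are given as [roll, pitch, yaw] about the fixed x, y, z axes, in that order (R = Rz(yaw) Ry(pitch) Rx(roll)).
In Python, from station import get_state, grab_frame, calibration, job_done, find_in, mark_of, tip_reach gives the robot as it stands.
- The arm moves only by the shell command python3 -m handwheel 'ROWS' [OPENING] [FORCE]. ROWS is JSON, a list of rows, each an object with "delta_pos": the shift along the world's x, y, z in units of 30 mm (1.0 is 30 mm), a list of three; "dr": the turn, a rotation vector about the world's x, y, z in degrees, a list of three. In form: [{"delta_pos": [tx, ty, tz], "dr": [rx, ry, rz]}, ...]. A call has 1 to 10 rows; each row shifts and turns the commanded pose from where the row before left it; what a row does not reach is not made up. A row lasts 1/10 s, in which the tool goes at most 50 mm and 8.59 degrees, less where a joint would pass 70% of its speed; a pose out of reach is approached as far as the arm can. A call is refused whole if a number of a shift passes 1 or a number of a turn 8.59, either way. A call with a gripper value outside its range is refused whole. OPENING is the closure, from -1 (fully open) to 1 (shut), set as the call begins (- or left out, the last holds). The fingers move at their own pace and stop on an object; FORCE is the grip in N (left out, the last holds). Time passes only in rows, so rows that do not move let the fingers close. It gives the time, the measured TCP pose, the force, the opening and the grip force at its end, in the units of the state.
- get_state(): the state, without advancing time (a new reading comes with each control period).
- grab_frame(name): name is "scene" or "top" or "wrist"; returns the picture (400x640x3 uint8, red, green, blue); there is no depth.
- calibration(name): a dict with "fx", "fy", "cx", "cy" (pixels), "k1" (the pictures are not rectified: a ray, as slopes to the right and down, at radius r is drawn at 1 + k1 r^2 times it, then the intrinsics apply), "extrinsics" (4x4, takes a point from world to camera coordinates). Camera axes: x right, y down, z forward; pixel columns grow to the right and rows downward; lengths in m; the calibration is good to about 2 mm. A picture is of the moment at which its call begins: read the wrist's pose just before it. calibration takes no time and is no camera call; for the wrist camera it gives the pose at the moment of the call.
- job_done(): hands the job in; it is judged then, once.
Trained networks look in the newest picture that a camera, given by its name, has taken for a name from the list of things; names that differ only in an ending like _2 or _b are one class to them, and where a whole thing is asked for, a point or a joint stands for the part that bears it (a point fixed in the world has none). Each returns a list of dicts, best first, with "conf" (0 to 1); they miss things now and then, are a little off and sometimes report something else, mostly with a low value. They report only what shows in the picture. A call takes as long as a camera call. They do not tell look-alikes from the thing itself.
- find_in(camera, query): "location" ([column, row] in pixels, amid what is visible of it).
- mark_of(camera, query): "location" ([column, row] in pixels: a listed point, or the origin of a listed thing).
The state is a dict: "t": time; "q": joint angles; "qd": joint speeds; "joint_efforts": joint torques, N m; "eef_pos": TCP position; "ee_rot": TCP orientation; "force": force on the tool from outside, world axes, zero at the start; "moment": the same for the moment, N m; "width": finger opening in m; "gripper_force": force on a finger pad.
Only numpy, scipy, OpenCV 4.12 (cv2) and the standard library are available. Lean on these libraries where they do the work, as an engineer would, in place of code of your own. Each camera call takes 0.05 s, during which the arm holds its last target. There are 200 camera calls.

## Working session

There is one attempt and no reset: what is moved stays moved. The work goes in short steps, Python scripts to look and compute and a shell command to move; the robot and the scene stay as the last step left them, time stands still between calls to the robot, and variables do not carry over. Pictures are saved under pics/ and viewed, at most 10 in all, crops included, and the job is handed in when it is done.

```bash
ls; mkdir -p pics; cat > h.py <<'E'
import numpy as np, cv2
from station import *
def K(c):
    return np.array([[c['fx'],0,c['cx']],[0,c['fy'],c['cy']],[0,0,1.]]), np.array([c['k1'],0,0,0,0.])
def proj(cam,P,c=None):
    c=c or calibration(cam); k,d=K(c); E=np.array(c['extrinsics'])
    return cv2.projectPoints(np.atleast_2d(P).astype(float),cv2.Rodrigues(E[:3,:3])[0],E[:3,3],k,d)[0][:,0]
def ray(cam,px,c=None):
    c=c or calibration(cam); k,d=K(c); E=np.array(c['extrinsics'])
    u=cv2.undistortPoints(np.array([[px]],float),k,d)[0,0]
    R=E[:3,:3]; return -R.T@E[:3,3], R.T@np.array([u[0],u[1],1])
def atz(cam,px,z,c=None):
    o,v=ray(cam,px,c); return o+v*(z-o[2])/v[2]
def save(cam,name):
    im=grab_frame(cam); cv2.imwrite('pics/'+name,im[:,:,::-1]); return im
E
python3 - <<'E'
from h import *
s=get_state(); print(s['t'],s['eef_pos'],s['ee_rot'],tip_reach if not callable(tip_reach) else tip_reach())
for cam in ['scene','top']:
    save(cam,cam+'0.png')
    c=calibration(cam);E=np.array(c['extrinsics']);print(cam,-E[:3,:3].T@E[:3,3])
    for q,z in [('carrier',0),('grip',.054),('empty_carrier',0),('press',0),('dock',.04),('roller',.0445),('knob',.275)]:
        for r in mark_of(cam,q)[:3]: print(cam,q,np.round(r['location']),round(r['conf'],2),np.round(atz(cam,r['location'],z),3))
a=cv2.imread('pics/scene0.png');b=cv2.imread('pics/top0.png')
E
```

```text
pics
0.0 [0.29999186 0.60418202 0.24463944] [ 3.13998774e+00 -1.71685705e-04 -4.60926525e-01] 0.019
scene [ 1.42633997 -0.38153069  1.13065515]
scene carrier [165. 242.] 0.96 [ 0.341 -0.551  0.   ]
scene carrier [238. 252.] 0.86 [ 0.456 -0.334  0.   ]
scene carrier [241. 209.] 0.8 [ 0.267 -0.284  0.   ]
scene grip [290. 195.] 0.95 [ 0.31  -0.119  0.054]
scene grip [217. 248.] 0.74 [ 0.469 -0.393  0.054]
scene grip [241. 206.] 0.65 [ 0.309 -0.285  0.054]
scene empty_carrier [268. 284.] 0.91 [ 0.606 -0.27   0.   ]
scene press [388. 246.] 0.96 [0.58 0.13 0.  ]
scene dock [376. 242.] 0.7 [0.583 0.081 0.04 ]
scene dock [359. 304.] 0.4 [ 0.777 -0.051  0.04 ]
scene roller [402. 238.] 0.44 [0.599 0.161 0.044]
scene knob [389. 245.] 0.71 [0.783 0.008 0.275]
scene knob [390. 154.] 0.42 [0.46  0.158 0.275]
top [ 0.3900971  -0.08320474  1.26989937]
top carrier [392. 241.] 0.73 [ 0.453 -0.338  0.   ]
top carrier [371. 310.] 0.64 [ 0.243 -0.272  0.   ]
top carrier [461. 276.] 0.64 [ 0.35  -0.548  0.   ]
top grip [489. 279.] 0.95 [ 0.344 -0.609  0.054]
top grip [321. 289.] 0.84 [ 0.307 -0.119  0.054]
top grip [380. 289.] 0.66 [ 0.311 -0.288  0.054]
top empty_carrier [364. 196.] 0.58 [ 0.591 -0.25   0.   ]
top press [241. 198.] 0.72 [0.578 0.135 0.   ]
top press [300. 144.] 0.55 [ 0.753 -0.044  0.   ]
top dock [254. 201.] 0.81 [0.564 0.088 0.04 ]
top knob [206. 232.] 0.79 [0.451 0.166 0.275]
```

View pics/scene0.png

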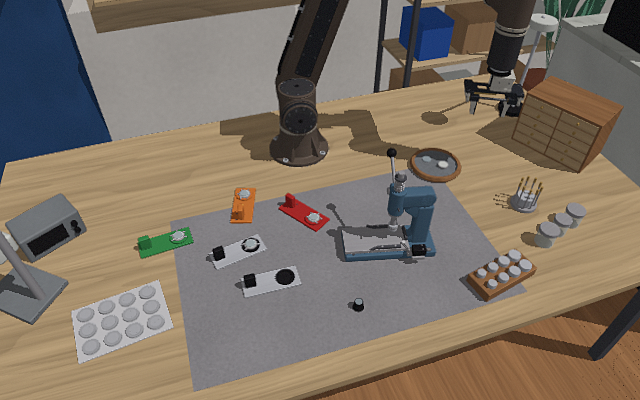

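View pics/top0.png

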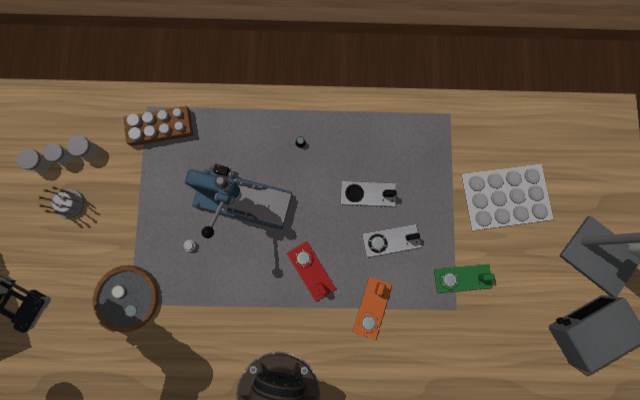

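The loaded carrier (silver case in a ring) is at top px (392,241) with its grip at (413,238). The empty one is at (369,194), and the press is at about (235,198) with its bed opening to the right. I'll zoom in to refine these.

```bash
python3 - <<'E'
from h import *
a=cv2.imread('pics/top0.png');b=cv2.imread('pics/scene0.png')
r=lambda im,x,y,w,h,s:cv2.resize(im[y:y+h,x:x+w],(w*s,h*s),interpolation=cv2.INTER_CUBIC)
o=np.zeros((600,800,3),np.uint8)
o[:300,:400]=r(a,335,175,100,75,4)
o[:300,400:]=r(b,205,230,100,75,4)
o[300:,:400]=r(a,180,155,133,100,3)[:300,:399].shape and cv2.resize(a[155:255,180:313],(400,300),interpolation=cv2.INTER_CUBIC)
o[300:,400:]=cv2.resize(b[145:265,320:480],(400,300),interpolation=cv2.INTER_CUBIC)
cv2.imwrite('pics/z0.png',o)
E
```

```text
(no output)
```

View pics/z0.png

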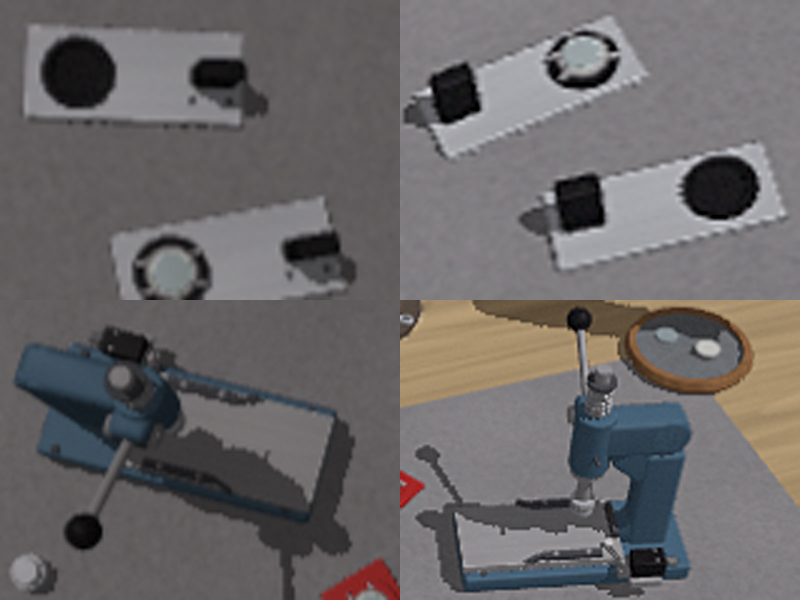

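```bash
python3 - <<'E'
from h import *
from scipy.spatial.transform import Rotation as Ro
s=get_state(); p=np.array(s['eef_pos']); R=Ro.from_euler('xyz',s['ee_rot']).as_matrix()
c=calibration('wrist');E=np.array(c['extrinsics']);print('cam in tool',R.T@(-E[:3,:3].T@E[:3,3]-p),'axes',(R.T@E[:3,:3].T).round(2).tolist(),c['fx'],c['cx'],c['cy'])
im=cv2.imread('pics/top0.png'); hsv=cv2.cvtColor(im,cv2.COLOR_BGR2HSV)
m=((hsv[...,2]>125)&(hsv[...,1]<60)).astype(np.uint8)
for nm,(x0,y0,x1,y1),z in [('car',(350,222,435,262),.008),('emp',(335,175,405,213),.008)]:
    k=np.zeros_like(m);k[y0:y1,x0:x1]=m[y0:y1,x0:x1]
    n,l,st,_=cv2.connectedComponentsWithStats(k); i=1+st[1:,4].argmax()
    pts=np.argwhere(l==i)[:,::-1]
    w=np.array([atz('top',q,z)[:2] for q in pts])
    r=cv2.minAreaRect((w*1000).astype(np.float32)); print(nm,r,st[i])
E
```

```text
cam in tool [ 0.07980173  0.00055927 -0.1384167 ] axes [[0.0, -0.96, -0.29], [1.0, 0.0, -0.0], [0.0, -0.29, 0.96]] 277.3324141426264 318.6726901126771 199.9798499707097
car ((455.1826171875, -331.9386901855469), (70.1391372680664, 167.53799438476562), 11.36669921875) [363 224  58  32 742]
emp ((599.498291015625, -259.6733703613281), (165.9871826171875, 69.81415557861328), 88.7989501953125) [341 181  54  25 699]
```

```bash
python3 -m handwheel '[{"delta_pos":[0.3,-0.6,1],"dr":[0,0,-3]},{"delta_pos":[0.3,-0.6,1],"dr":[0,0,-3]},{"delta_pos":[0.3,-1,1],"dr":[0,0,-3]},{"delta_pos":[0.3,-1,1],"dr":[0,0,-3]},{"delta_pos":[0.3,-1,1],"dr":[0,0,-3]},{"delta_pos":[0.3,-1,1],"dr":[0,0,-3]},{"delta_pos":[0.3,-1,0.8],"dr":[0,0,-3]},{"delta_pos":[0.3,-1,0],"dr":[0,0,-3]},{"delta_pos":[0.3,-1,0],"dr":[0,0,-3]},{"delta_pos":[0.3,-1,0],"dr":[0,0,-3]}]' -1 30
python3 -m handwheel '[{"delta_pos":[0.4,-1,0],"dr":[0,0,-3]},{"delta_pos":[0.4,-1,0],"dr":[0,0,-3]},{"delta_pos":[0.4,-1,0],"dr":[0,0,-3]},{"delta_pos":[0.4,-1,0],"dr":[0,0,-3]},{"delta_pos":[0.4,-1,0],"dr":[0,0,-3]},{"delta_pos":[0.4,-1,0],"dr":[0,0,-3]},{"delta_pos":[0.4,-1,0],"dr":[0,0,-3]},{"delta_pos":[0.4,-1,0],"dr":[0,0,-3]},{"delta_pos":[0.4,-1,0],"dr":[0,0,-3]},{"delta_pos":[0.4,-1,0],"dr":[0,0,-3]}]'
python3 -m handwheel '[{"delta_pos":[0.3,-1,0],"dr":[0,0,-3]},{"delta_pos":[0.3,-1,-0.3],"dr":[0,0,-3]},{"delta_pos":[0.2,-1,-1],"dr":[0,0,-3]},{"delta_pos":[0,-0.5,-1],"dr":[0,0,-3]},{"delta_pos":[0,0,-1],"dr":[0,0,-3]},{"delta_pos":[0,0,-1],"dr":[0,0,-3]},{"delta_pos":[0,0,-1],"dr":[0,0,0]},{"delta_pos":[0,0,-1],"dr":[0,0,0]},{"delta_pos":[0,0,0],"dr":[0,0,0]}]'
python3 - <<'E'
from h import *
s=get_state();print(s['t'],s['eef_pos'],s['ee_rot'],s['force'])
np.save('cw1.npy',calibration('wrist'),allow_pickle=True)
save('wrist','w1.png')
for q,z in [('dock',.04),('roller',.0445),('press',0)]:
    for r in mark_of('wrist',q)[:2]: print(q,np.round(r['location']),round(r['conf'],2),np.round(atz('wrist',r['location'],z),4))
E
```

```text
t: 1.8
eef_pos: [0.3902, 0.3272, 0.45]
ee_rot: [-3.141, 0.001, -0.986]
force: [0.1, -1.1, 0.1]
width: 0.0875
gripper_force: 0.0
t: 2.8
eef_pos: [0.5103, 0.0272, 0.4498]
ee_rot: [-3.141, 0.0, -1.51]
force: [0.5, 0.1, 0.2]
width: 0.0879
gripper_force: 0.0
t: 3.7
eef_pos: [0.5318, -0.0765, 0.2568]
ee_rot: [3.135, -0.002, -1.823]
force: [0.1, -0.7, 0.4]
width: 0.0874
gripper_force: 0.0
3.7 [ 0.53181245 -0.07652969  0.2567997 ] [ 3.13494222e+00 -1.91355506e-03 -1.82279857e+00] [ 0.10167366 -0.66117049  0.36539398]
dock [327. 293.] 0.7 [0.5672 0.0976 0.04  ]
roller [324. 298.] 0.19 [0.5743 0.1033 0.0445]
press [324. 297.] 0.65 [0.5816 0.1336 0.    ]
```

View pics/w1.png

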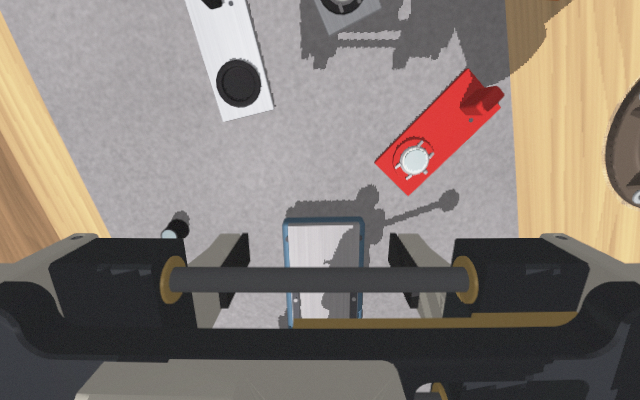

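The view past the fingers shows the bed's front end at rows 218–325, columns 285–363. I'll zoom in on it in all three cameras to pick bed edges.

```bash
python3 - <<'E'
from h import *
o=np.zeros((600,800,3),np.uint8)
def put(f,x,y,w,h,s,X,Y,step):
    im=cv2.imread('pics/'+f)[y:y+h,x:x+w]; im=cv2.convertScaleAbs(im,alpha=1.2,beta=20)
    im=cv2.resize(im,(w*s,h*s),interpolation=cv2.INTER_CUBIC)
    for u in range(x-x%step+step,x+w,step):
        cv2.line(im,((u-x)*s,0),((u-x)*s,5),(0,0,255),1);cv2.putText(im,str(u),((u-x)*s-10,16),0,.35,(0,255,255),1)
    for v in range(y-y%step+step,y+h,step):
        cv2.line(im,(0,(v-y)*s),(5,(v-y)*s),(0,0,255),1);cv2.putText(im,str(v),(7,(v-y)*s+4),0,.35,(0,255,255),1)
    o[Y:Y+h*s,X:X+w*s]=im
put('w1.png',275,208,100,60,4,0,0,10)
put('w1.png',275,288,100,42,4,400,36,10)
put('top0.png',214,165,85,72,5,0,240,10)
put('scene0.png',335,205,92,62,4,430,260,10)
cv2.imwrite('pics/z1.png',o)
E
```

```text
(no output)
```

View pics/z1.png

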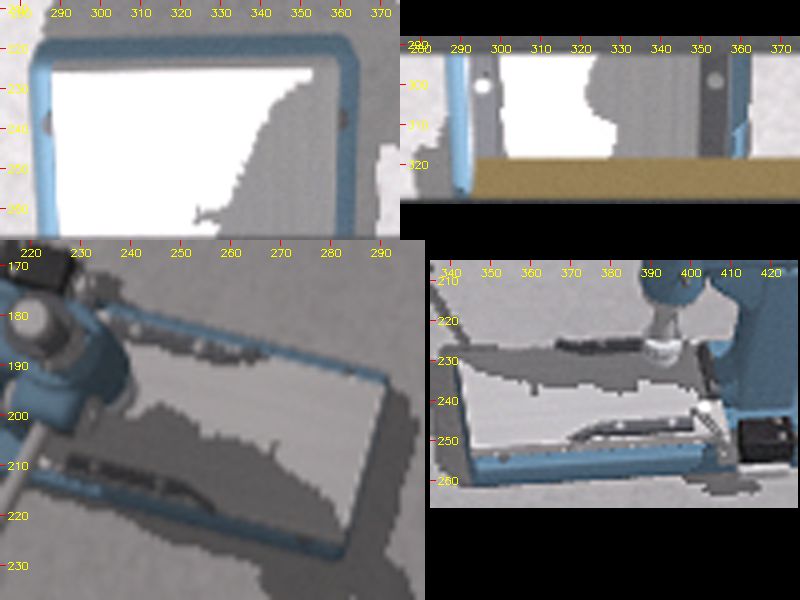

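```bash
cat > fit.py <<'E'
from h import *
from scipy.optimize import least_squares
def P(p,pt):
    c,s=np.cos(p[2]),np.sin(p[2]); return np.array([p[0]+c*pt[0]-s*pt[1],p[1]+s*pt[0]+c*pt[1],pt[2]])
def fit(p0,pts,lines,scale=None):
    def res(p):
        r=[]
        for cam,c,px,pt in pts:
            r+=list(proj(cam,P(p,pt),c)[0]-px)
        for cam,c,px,a,b in lines:
            q=proj(cam,np.array([P(p,a),P(p,b)]),c); d=q[1]-q[0]; v=np.array(px)-q[0]
            r.append((d[0]*v[1]-d[1]*v[0])/np.hypot(*d))
        return np.array(r)
    s=least_squares(res,p0); return s.x,res(s.x)
E
python3 - <<'E'
from fit import *
cw=np.load('cw1.npy',allow_pickle=True).item(); ct=calibration('top'); cs=calibration('scene')
z=.04
W=[('wrist',cw,(288.3,225.8),(-.105,-.05,z)),('wrist',cw,(359.5,225),(-.105,.05,z))]
T=[('top',ct,(291,192.6),(-.105,-.05,z)),('top',ct,(283,225.5),(-.105,.05,z))]
S=[('scene',cs,(344.5,253),(-.105,-.05,z)),('scene',cs,(340.75,228.75),(-.105,.05,z))]
L=[('wrist',cw,px,(-.1,y,z),(.06,y,z)) for px,y in [((289.5,266.8),-.05),((359,267.5),.05),((300.5,310),-.038),((350.2,310),.038)]]
for n,a,l in [('all',W+T+S,L),('w',W,L),('t',T,[]),('s',S,[])]:
    x,r=fit([.567,.0885,1.33],a,l); print(n,x.round(4),np.degrees(x[2]).round(2),r.round(1))
    print('   ram',P(x,(.045,0,0)).round(4),'knob up',P(x,(.045,.125,.275)).round(4),proj('top',P(x,(.045,.125,.275)),ct),proj('scene',P(x,(.045,.125,.275)),cs))
E
python3 -m handwheel '[{"delta_pos":[-0.2,-0.7,0],"dr":[0,0,4]},{"delta_pos":[-0.5,-0.8,0],"dr":[0,0,4]},{"delta_pos":[-0.7,-0.8,0],"dr":[0,0,4]},{"delta_pos":[-0.7,-0.8,0],"dr":[0,0,4]},{"delta_pos":[-0.7,-0.8,0],"dr":[0,0,4]},{"delta_pos":[-0.4,-0.6,0],"dr":[0,0,4]},{"delta_pos":[0,0,0],"dr":[0,0,2]},{"delta_pos":[0,0,0],"dr":[0,0,0]},{"delta_pos":[0,0,0],"dr":[0,0,0]}]'
python3 - <<'E'
from h import *
s=get_state();print(s['t'],s['eef_pos'],s['ee_rot'])
np.save('cw2.npy',calibration('wrist'),allow_pickle=True)
im=save('wrist','w2.png')
for q,z in [('carrier',0),('grip',.054)]:
    for r in mark_of('wrist',q)[:2]: print(q,np.round(r['location']),round(r['conf'],2),np.round(atz('wrist',r['location'],z),4))
E
```

```text
all [0.5645 0.09   1.3424] 76.91 [-1.   0.3  0.4 -0.6  0.3  0.3 -0.2 -0.6  0.4 -1.4  0.1 -1.2  0.3 -0.1
 -0.2 -0.1]
   ram [0.5747 0.1339 0.    ] knob up [0.453  0.1622 0.275 ] [[208.21117131 231.52060644]] [[390.45929123 152.13539482]]
w [0.5646 0.0903 1.3387] 76.7 [-0.7  0.4  0.7 -0.3  0.4 -0.  -0.2 -0.2]
   ram [0.5749 0.1341 0.    ] knob up [0.4533 0.1628 0.275 ] [[207.93806213 231.39291357]] [[390.70684249 152.15023633]]
t [0.562  0.0905 1.3627] 78.08 [-0.1  0.4  0.1 -0.4]
   ram [0.5713 0.1346 0.    ] knob up [0.449  0.1604 0.275 ] [[208.85898464 233.18350704]] [[389.35950029 151.46686564]]
s [0.5703 0.0872 1.3348] 76.48 [-0. -0.  0.  0.]
   ram [0.5808 0.131  0.    ] knob up [0.4593 0.1602 0.275 ] [[209.1863975  228.91992984]] [[390.7340567  153.51531183]]
t: 4.8
eef_pos: [0.4388, -0.2114, 0.2618]
ee_rot: [-3.14, -0.001, -1.369]
force: [0.5, -0.4, -0.7]
width: 0.0874
gripper_force: 0.0
4.8 [ 0.43880706 -0.21144632  0.26179768] [-3.13951910e+00 -6.92987215e-04 -1.36946206e+00]
carrier [325.  78.] 0.71 [ 0.4565 -0.3387  0.    ]
carrier [451. 153.] 0.68 [ 0.2587 -0.2781  0.    ]
grip [398. 260.] 0.92 [ 0.308  -0.1227  0.054 ]
grip [434. 138.] 0.87 [ 0.3114 -0.2928  0.054 ]
```

View pics/w2.png

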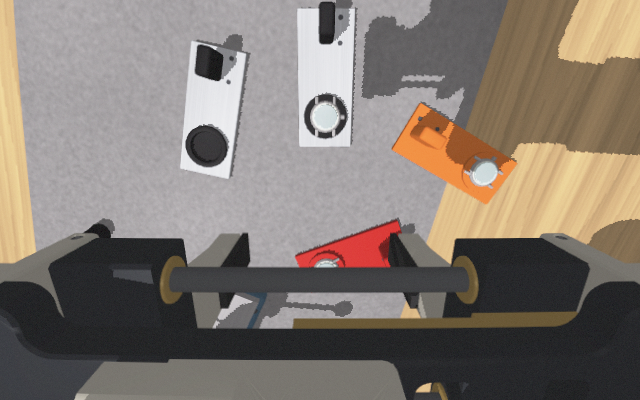

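The loaded carrier shows at cols 297–356, rows 8–146, watch at (325,117), grip at the top (327,22). I'll fit it by segmentation.

```bash
python3 - <<'E'
from h import *
c=np.load('cw2.npy',allow_pickle=True).item()
im=cv2.imread('pics/w2.png'); hsv=cv2.cvtColor(im,cv2.COLOR_BGR2HSV)
m=((hsv[...,2]>195)&(hsv[...,1]<40)).astype(np.uint8); k=np.zeros_like(m); k[:160,285:365]=m[:160,285:365]
n,l,st,_=cv2.connectedComponentsWithStats(k); i=1+st[1:,4].argmax(); print(st[i])
ctr=max(cv2.findContours((l==i).astype(np.uint8),0,cv2.CHAIN_APPROX_NONE)[0],key=cv2.contourArea)[:,0]
w=np.array([atz('wrist',q,.008,c)[:2] for q in ctr])
r=cv2.minAreaRect((w*1000).astype(np.float32)); print(r, cv2.boxPoints(r))
# grip top
g=(hsv[...,2]<60).astype(np.uint8); k=np.zeros_like(g);k[0:48,310:338]=g[0:48,310:338]
n,l,st,ce=cv2.connectedComponentsWithStats(k); i=1+st[1:,4].argmax(); print(st[i])
for px in [(320,2),(334,2),(320,43),(334,43)]: print(px,atz('wrist',px,.054,c).round(4))
E
```

```text
[ 297    8   58  139 4963]
((456.7268981933594, -334.119873046875), (71.15144348144531, 168.6733856201172), 11.323715209960938) [[ 405.28403 -258.41028]
 [ 438.4034  -423.80017]
 [ 508.16977 -409.82947]
 [ 475.05038 -244.43958]]
[319   2  16  42 599]
(320, 2) [ 0.4782 -0.4063  0.054 ]
(334, 2) [ 0.4634 -0.4094  0.054 ]
(320, 43) [ 0.4701 -0.3669  0.054 ]
(334, 43) [ 0.4547 -0.3701  0.054 ]
```

```bash
python3 -m handwheel '[{"delta_pos":[0.1,-0.6,-0.6],"dr":[0,0,-0.2]},{"delta_pos":[0.1,-0.9,-0.6],"dr":[0,0,0]},{"delta_pos":[0.15,-0.9,-0.6],"dr":[0,0,0]},{"delta_pos":[0.15,-0.9,-0.6],"dr":[0,0,0]},{"delta_pos":[0.15,-0.9,-0.6],"dr":[0,0,0]},{"delta_pos":[0.15,-0.9,-0.7],"dr":[0,0,0]},{"delta_pos":[0.1,-0.6,-0.5],"dr":[0,0,0]},{"delta_pos":[0.1,-0.35,-0.4],"dr":[0,0,0]},{"delta_pos":[0,0,0],"dr":[0,0,0]},{"delta_pos":[0,0,0],"dr":[0,0,0]}]'
```

```text
t: 5.95
eef_pos: [0.4683, -0.3926, 0.1225]
ee_rot: [3.141, 0.0, -1.372]
force: [0.4, -0.0, -0.4]
width: 0.0877
gripper_force: 0.0
```

```bash
python3 -m handwheel '[{"delta_pos":[0,0,-0.7],"dr":[0,0,0]},{"delta_pos":[0,0,-0.8],"dr":[0,0,0]},{"delta_pos":[0,0,-0.7],"dr":[0,0,0]},{"delta_pos":[0,0,-0.4],"dr":[0,0,0]},{"delta_pos":[0,0,-0.25],"dr":[0,0,0]},{"delta_pos":[0,0,0],"dr":[0,0,0]},{"delta_pos":[0,0,0],"dr":[0,0,0]}]'
python3 -m handwheel '[{"delta_pos":[0,0,0],"dr":[0,0,0]},{"delta_pos":[0,0,0],"dr":[0,0,0]},{"delta_pos":[0,0,0],"dr":[0,0,0]},{"delta_pos":[0,0,0],"dr":[0,0,0]},{"delta_pos":[0,0,0],"dr":[0,0,0]},{"delta_pos":[0,0,0],"dr":[0,0,0]},{"delta_pos":[0,0,0],"dr":[0,0,0]},{"delta_pos":[0,0,0],"dr":[0,0,0]}]' 1 30
```

```text
t: 6.65
eef_pos: [0.4688, -0.3931, 0.038]
ee_rot: [-3.141, -0.001, -1.371]
force: [0.9, -0.0, -1.0]
width: 0.088
gripper_force: 0.0
t: 7.45
eef_pos: [0.4681, -0.3929, 0.037]
ee_rot: [3.141, 0.0, -1.372]
force: [0.7, 0.3, 0.1]
width: 0.0291
gripper_force: 0.0
```

```bash
python3 -m handwheel '[{"delta_pos":[0,0,0],"dr":[0,0,0]},{"delta_pos":[0,0,0],"dr":[0,0,0]},{"delta_pos":[0,0,0],"dr":[0,0,0]},{"delta_pos":[0,0,0],"dr":[0,0,0]},{"delta_pos":[0,0,0],"dr":[0,0,0]}]'
python3 -m handwheel '[{"delta_pos":[0,0,0.2],"dr":[0,0,0]},{"delta_pos":[0,0,0.4],"dr":[0,0,0]},{"delta_pos":[0,0,0.7],"dr":[0,0,0]},{"delta_pos":[0,0,0.9],"dr":[0,0,0]},{"delta_pos":[0,0,0.9],"dr":[0,0,0]},{"delta_pos":[0,0,0.6],"dr":[0,0,0]},{"delta_pos":[0,0,0.3],"dr":[0,0,0]},{"delta_pos":[0,0,0],"dr":[0,0,0]},{"delta_pos":[0,0,0],"dr":[0,0,0]}]'
```

```text
t: 7.95
eef_pos: [0.468, -0.3929, 0.037]
ee_rot: [3.141, 0.0, -1.372]
force: [-0.6, -0.1, -0.2]
width: 0.0176
gripper_force: 30.0
t: 8.85
eef_pos: [0.4677, -0.3926, 0.1564]
ee_rot: [3.141, 0.001, -1.372]
force: [0.1, 0.2, -3.3]
width: 0.0177
gripper_force: 30.0
```

```bash
python3 -m handwheel '[{"delta_pos":[0.1,0.4,0],"dr":[0,0,-1]},{"delta_pos":[0.15,0.7,0],"dr":[0,0,-2]},{"delta_pos":[0.15,0.9,0],"dr":[0,0,-2]},{"delta_pos":[0.15,0.9,0],"dr":[0,0,-2]},{"delta_pos":[0.15,0.9,0],"dr":[0,0,-2]},{"delta_pos":[0.15,0.9,0],"dr":[0,0,-2]},{"delta_pos":[0.2,0.9,0],"dr":[0,0,-2.5]},{"delta_pos":[0.2,0.9,0],"dr":[0,0,-2.5]},{"delta_pos":[0.2,0.9,0],"dr":[0,0,-2.5]},{"delta_pos":[0.2,0.9,0],"dr":[0,0,-2.5]}]' 1 45
python3 -m handwheel '[{"delta_pos":[0.15,0.8,0],"dr":[0,0,-2]},{"delta_pos":[0.05,0.7,0],"dr":[0,0,-1.5]},{"delta_pos":[0.0,0.3,0],"dr":[0,0,0]},{"delta_pos":[0,0.1,0],"dr":[0,0,0]},{"delta_pos":[0,0,0],"dr":[0,0,0]},{"delta_pos":[0,0,0],"dr":[0,0,0]}]'
python3 - <<'E'
from h import *
s=get_state();print(s['t'],s['eef_pos'],s['ee_rot'])
a=save('scene','s1.png');b=save('top','t1.png')
o=np.zeros((600,800,3),np.uint8)
r=lambda im,x,y,w,h:cv2.resize(im[y:y+h,x:x+w,::-1],(400,600),interpolation=cv2.INTER_CUBIC)
o[:,:400]=r(a,310,150,100,150); o[:,400:]=r(b,220,130,100,150)
o=np.vstack([cv2.resize(a[150:270,290:450,::-1],(400,300),interpolation=2),cv2.resize(b[140:260,210:370,::-1],(400,300),interpolation=2)])
cv2.imwrite('pics/z2.png',o)
E
```

```text
t: 9.85
eef_pos: [0.5168, -0.1428, 0.1556]
ee_rot: [3.139, -0.0, -1.74]
force: [0.2, -0.6, -2.4]
width: 0.0175
gripper_force: 45.0
t: 10.45
eef_pos: [0.5234, -0.0876, 0.1568]
ee_rot: [3.141, -0.0, -1.8]
force: [-0.3, -0.3, -2.4]
width: 0.0176
gripper_force: 45.0
10.45 [ 0.52336624 -0.08757843  0.15676339] [ 3.14095966e+00 -3.30404021e-04 -1.79971252e+00]
```

View pics/z2.png

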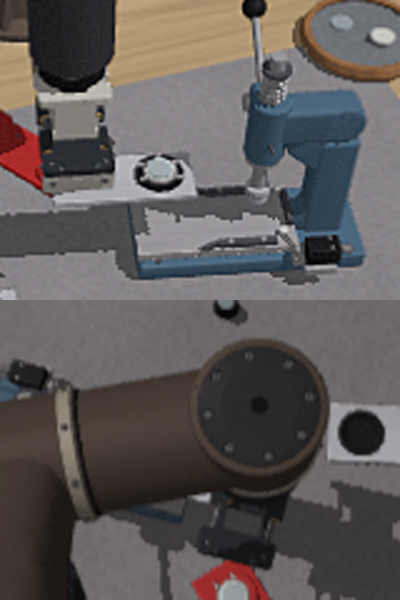

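```bash
python3 - <<'E'
from fit import *
s=get_state(); e=s['eef_pos']; th=s['ee_rot'][2]+np.pi
p=[e[0]+.06*np.cos(th),e[1]+.06*np.sin(th),th]; print(p,np.degrees(th))
z=e[2]-.037
print(proj('scene',np.array([P(p,(x,y,z+h)) for x,y,h in [(.085,-.036,0),(.085,-.036,.008),(-.085,-.036,0),(.085,.036,.008),(.045,0,.022)]])).round(1))
for r in mark_of('scene','carrier')[:2]: print(r, proj('scene',P(p,(0,0,z))))
D=np.array([.5645,.090]);u=np.array([np.cos(1.3424),np.sin(1.3424)]);v=np.array([-u[1],u[0]])
d=np.array(p[:2])-D; print('in dock frame',d@u,d@v,np.degrees(th-1.3424))
print('u/30',u/.03*.03)
E
```

```text
[np.float64(0.5371095192792227), np.float64(-0.02925215880668642), np.float64(1.3412794637859156)] 76.8496524225031
[[368.1 229.1]
 [368.3 227.2]
 [310.7 232.8]
 [364.5 209.9]
 [353.3 216. ]]
{'location': [339.0, 221.2], 'conf': 0.79} [[338.05458941 222.0777077 ]]
{'location': [165.7, 241.6], 'conf': 0.63} [[338.05458941 222.0777077 ]]
in dock frame -0.12235690628412733 -0.0003214012254328347 -0.06420199585860824
u/30 [0.22641579 0.97403074]
```

```bash
python3 -m handwheel '[{"delta_pos":[0,0,-0.4],"dr":[0,0,0]},{"delta_pos":[0,0,-0.7],"dr":[0,0,0]},{"delta_pos":[0,0,-0.7],"dr":[0,0,0]},{"delta_pos":[0,0,-0.4],"dr":[0,0,0]},{"delta_pos":[0,0,-0.3],"dr":[0,0,0]},{"delta_pos":[0,0,-0.1],"dr":[0,0,0]},{"delta_pos":[0,0,0],"dr":[0,0,0]},{"delta_pos":[0,0,0],"dr":[0,0,0]},{"delta_pos":[0,0,0],"dr":[0,0,0]}]'
python3 -m handwheel '[{"delta_pos":[0.05,0.2,0],"dr":[0,0,0]},{"delta_pos":[0.07,0.3,0],"dr":[0,0,0]},{"delta_pos":[0.07,0.3,0],"dr":[0,0,0]},{"delta_pos":[0.07,0.3,0],"dr":[0,0,0]},{"delta_pos":[0.02,0.1,0],"dr":[0,0,0]},{"delta_pos":[0,0,0],"dr":[0,0,0]}]'
```

```text
t: 11.5
eef_pos: [0.5243, -0.0868, 0.0798]
ee_rot: [-3.14, 0.001, -1.799]
force: [-0.5, 0.7, -2.3]
width: 0.0176
gripper_force: 45.0
t: 12.1
eef_pos: [0.5322, -0.0502, 0.079]
ee_rot: [3.142, -0.0, -1.798]
force: [-0.5, 0.5, -2.3]
width: 0.0179
gripper_force: 45.0
```

```bash
python3 -m handwheel '[{"delta_pos":[0.05,0.2,0],"dr":[0,0,0]},{"delta_pos":[0.07,0.3,0],"dr":[0,0,0]},{"delta_pos":[0.07,0.3,0],"dr":[0,0,0]},{"delta_pos":[0.02,0.1,0],"dr":[0,0,0]},{"delta_pos":[0,0,0],"dr":[0,0,0]}]'
python3 -m handwheel '[{"delta_pos":[0,0,-0.03],"dr":[0,0,0]},{"delta_pos":[0,0,-0.03],"dr":[0,0,0]},{"delta_pos":[0,0,0],"dr":[0,0,0]},{"delta_pos":[0,0,0],"dr":[0,0,0]}]'
```

```text
t: 12.6
eef_pos: [0.5385, -0.0233, 0.0791]
ee_rot: [-3.142, 0.0, -1.799]
force: [-0.5, -0.2, -3.0]
width: 0.0178
gripper_force: 45.0
t: 13.0
eef_pos: [0.5383, -0.0241, 0.0772]
ee_rot: [3.141, -0.0, -1.8]
force: [0.1, -0.2, -2.7]
width: 0.0175
gripper_force: 45.0
```

```bash
python3 -m handwheel '[{"delta_pos":[0,0,-0.03],"dr":[0,0,0]},{"delta_pos":[0,0,-0.03],"dr":[0,0,0]},{"delta_pos":[0,0,0],"dr":[0,0,0]},{"delta_pos":[0,0,0],"dr":[0,0,0]}]'
python3 -m handwheel '[{"delta_pos":[0.05,0.2,0],"dr":[0,0,0]},{"delta_pos":[0.07,0.3,0],"dr":[0,0,0]},{"delta_pos":[0.07,0.3,0],"dr":[0,0,0]},{"delta_pos":[0.05,0.2,0],"dr":[0,0,0]},{"delta_pos":[0,0,0],"dr":[0,0,0]},{"delta_pos":[0,0,0],"dr":[0,0,0]}]'
```

```text
t: 13.4
eef_pos: [0.5384, -0.0242, 0.077]
ee_rot: [-3.141, -0.0, -1.799]
force: [-6.4, 0.6, 12.7]
width: 0.0178
gripper_force: 45.0
t: 14.0
eef_pos: [0.5464, 0.0059, 0.077]
ee_rot: [-3.14, 0.0, -1.799]
force: [-2.0, -2.2, 9.2]
width: 0.0175
gripper_force: 45.0
```

```bash
python3 -m handwheel '[{"delta_pos":[0.05,0.2,0.02],"dr":[0,0,0]},{"delta_pos":[0.05,0.2,0],"dr":[0,0,0]},{"delta_pos":[0.05,0.2,0],"dr":[0,0,0]},{"delta_pos":[0.02,0.1,0],"dr":[0,0,0]},{"delta_pos":[0,0,0],"dr":[0,0,0]},{"delta_pos":[0,0,0],"dr":[0,0,0]}]'
python3 -m handwheel '[{"delta_pos":[0.01,0.05,0],"dr":[0,0,0]},{"delta_pos":[0.01,0.05,0],"dr":[0,0,0]},{"delta_pos":[0,0,0],"dr":[0,0,0]}]'
```

```text
t: 14.6
eef_pos: [0.5511, 0.0269, 0.077]
ee_rot: [-3.141, -0.0, -1.799]
force: [-1.6, -4.4, 8.1]
width: 0.0178
gripper_force: 45.0
t: 14.9
eef_pos: [0.5515, 0.0294, 0.077]
ee_rot: [-3.141, -0.001, -1.799]
force: [-1.9, -5.8, 8.5]
width: 0.0178
gripper_force: 45.0
```

```bash
python3 -m handwheel '[{"delta_pos":[0.01,0.05,0],"dr":[0,0,0]},{"delta_pos":[0,0,0],"dr":[0,0,0]}]'; python3 -m handwheel '[{"delta_pos":[0.01,0.05,0],"dr":[0,0,0]},{"delta_pos":[0,0,0],"dr":[0,0,0]}]';  python3 -m handwheel '[{"delta_pos":[0.01,0.05,0],"dr":[0,0,0]},{"delta_pos":[0,0,0],"dr":[0,0,0]}]'
```

```text
t: 15.1
eef_pos: [0.5518, 0.0308, 0.077]
ee_rot: [-3.141, -0.001, -1.799]
force: [-1.6, -6.2, 8.4]
width: 0.0175
gripper_force: 45.0
t: 15.3
eef_pos: [0.5517, 0.0315, 0.077]
ee_rot: [3.142, -0.002, -1.799]
force: [-2.2, -11.5, 10.1]
width: 0.0177
gripper_force: 45.0
t: 15.5
eef_pos: [0.5513, 0.0317, 0.077]
ee_rot: [3.141, -0.004, -1.8]
force: [-3.3, -18.0, 10.5]
width: 0.0175
gripper_force: 45.0
```

```bash
python3 -m handwheel '[{"delta_pos":[-0.01,-0.04,0.01],"dr":[0,0,0]},{"delta_pos":[0,0,0],"dr":[0,0,0]}]'; python3 -m handwheel '[{"delta_pos":[0,0,0],"dr":[0,0,0]},{"delta_pos":[0,0,0],"dr":[0,0,0]},{"delta_pos":[0,0,0],"dr":[0,0,0]},{"delta_pos":[0,0,0],"dr":[0,0,0]},{"delta_pos":[0,0,0],"dr":[0,0,0]}]' -0.2
python3 -m handwheel '[{"delta_pos":[0,0,0.2],"dr":[0,0,0]},{"delta_pos":[0,0,0.5],"dr":[0,0,0]},{"delta_pos":[0,0,1],"dr":[0,0,0]},{"delta_pos":[0,0,1],"dr":[0,0,0]},{"delta_pos":[-0.2,-0.7,1],"dr":[0,0,0]},{"delta_pos":[-0.2,-0.7,1],"dr":[0,0,0]},{"delta_pos":[-0.2,-0.7,1],"dr":[0,0,0]},{"delta_pos":[0,0,0],"dr":[0,0,0]}]'
python3 - <<'E'
from h import *
a=save('scene','s2.png'); s=get_state(); np.save('cw3.npy',calibration('wrist'),allow_pickle=True); b=save('wrist','w3.png')
o=np.zeros((600,800,3),np.uint8)
o[:450,:]=0
o[:300,:400]=cv2.resize(a[200:275,330:430,::-1],(400,300),interpolation=2)
o[300:,:400]=cv2.resize(a[150:300,300:500,::-1],(400,300),interpolation=2)
o[:250,400:]=cv2.resize(b[:,:,::-1],(400,250),interpolation=2)
o[250:550,400:]=cv2.resize(b[200:335,230:410,::-1],(400,300),interpolation=2)
cv2.imwrite('pics/z3.png',o)
E
```

```text
t: 15.7
eef_pos: [0.5513, 0.0316, 0.077]
ee_rot: [3.141, -0.002, -1.8]
force: [-2.4, -12.0, 6.2]
width: 0.0176
gripper_force: 45.0
t: 16.2
eef_pos: [0.5519, 0.0336, 0.0763]
ee_rot: [-3.142, 0.0, -1.799]
force: [-0.2, 0.1, 0.1]
width: 0.0506
gripper_force: 0.0
t: 17.0
eef_pos: [0.5352, -0.0311, 0.2525]
ee_rot: [-3.134, 0.003, -1.8]
force: [1.0, 0.7, 0.2]
width: 0.0527
gripper_force: 0.0
```

View pics/z3.png

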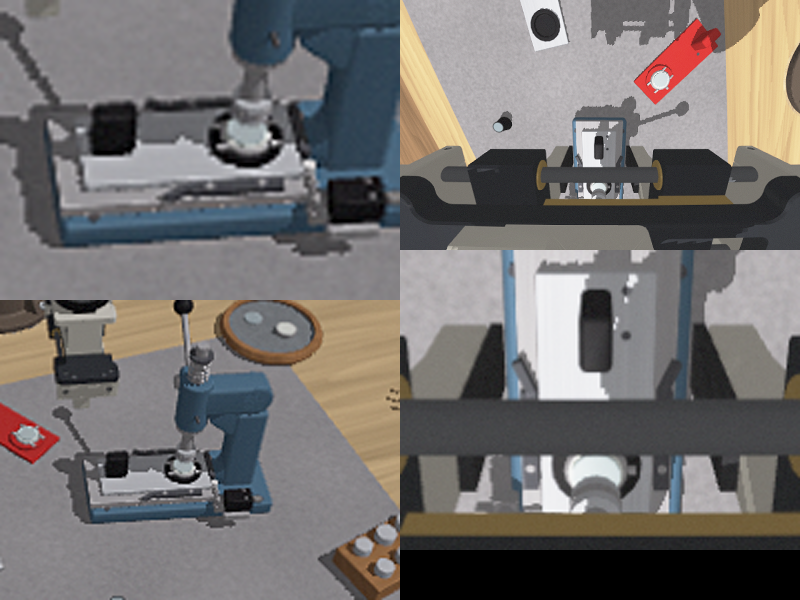

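```bash
python3 -m handwheel '[{"delta_pos":[-0.2,0,1],"dr":[0,0,-6]},{"delta_pos":[-0.4,0,1],"dr":[0,0,-8]},{"delta_pos":[-0.5,0,1],"dr":[0,0,-8]},{"delta_pos":[-0.5,0.1,1],"dr":[0,0,-8]},{"delta_pos":[-0.5,0.4,0.9],"dr":[0,0,-8]},{"delta_pos":[-0.4,0.7,0],"dr":[0,0,-8]},{"delta_pos":[-0.2,0.8,0],"dr":[0,0,-8]},{"delta_pos":[0,0.8,0],"dr":[0,0,-8]},{"delta_pos":[0,0.8,0],"dr":[0,0,-8]},{"delta_pos":[0,0.8,0],"dr":[0,0,-8]}]' -1 12
python3 -m handwheel '[{"delta_pos":[0,0.8,0],"dr":[0,0,-8]},{"delta_pos":[0,0.7,0],"dr":[0,0,-4]},{"delta_pos":[0,0.4,0],"dr":[0,0,0]},{"delta_pos":[0,0.1,0],"dr":[0,0,0]},{"delta_pos":[0,0,0],"dr":[0,0,0]},{"delta_pos":[0,0,0],"dr":[0,0,0]}]'
python3 -c "
from station import *
print(get_state()['q'])"
```

```text
t: 18.1
eef_pos: [0.4524, 0.1038, 0.3934]
ee_rot: [-3.141, -0.001, 3.117]
force: [0.5, -0.6, -0.1]
width: 0.0876
gripper_force: 0.0
t: 18.7
eef_pos: [0.4528, 0.1618, 0.3942]
ee_rot: [-3.141, -0.0, 2.914]
force: [-0.1, -0.2, -0.2]
width: 0.0876
gripper_force: 0.0
[ 7.53596368e-01 -3.34878107e-02 -1.34614156e-01  7.27227153e-05
 -1.47005445e+00 -2.55222092e+00]
```

```bash
python3 -m handwheel '[{"delta_pos":[0,0,-0.6],"dr":[0,0,0]},{"delta_pos":[0,0,-0.9],"dr":[0,0,0]},{"delta_pos":[0,0,-0.9],"dr":[0,0,0]},{"delta_pos":[0,0,-0.6],"dr":[0,0,0]},{"delta_pos":[0,0,-0.5],"dr":[0,0,0]},{"delta_pos":[0,0,-0.4],"dr":[0,0,0]},{"delta_pos":[0,0,0],"dr":[0,0,0]},{"delta_pos":[0,0,0],"dr":[0,0,0]}]'
python3 -m handwheel '[{"delta_pos":[0,0,0],"dr":[0,0,0]},{"delta_pos":[0,0,0],"dr":[0,0,0]},{"delta_pos":[0,0,0],"dr":[0,0,0]},{"delta_pos":[0,0,0],"dr":[0,0,0]},{"delta_pos":[0,0,0],"dr":[0,0,0]},{"delta_pos":[0,0,0],"dr":[0,0,0]},{"delta_pos":[0,0,0],"dr":[0,0,0]},{"delta_pos":[0,0,0],"dr":[0,0,0]},{"delta_pos":[0,0,0],"dr":[0,0,0]},{"delta_pos":[0,0,0],"dr":[0,0,0]}]' 1 12
```

```text
t: 19.5
eef_pos: [0.4532, 0.1621, 0.2779]
ee_rot: [3.141, 0.001, 2.913]
force: [0.4, -0.4, -0.3]
width: 0.0875
gripper_force: 0.0
t: 20.5
eef_pos: [0.4531, 0.1633, 0.2774]
ee_rot: [3.14, 0.0, 2.913]
force: [0.8, 5.0, -1.8]
width: 0.0288
gripper_force: 12.0
```

```bash
python3 -m handwheel '[{"delta_pos":[0,0.03,0],"dr":[0,0,0]},{"delta_pos":[-0.2,0.04,-0.33],"dr":[0,0,0]},{"delta_pos":[-0.16,0.04,-0.34],"dr":[0,0,0]},{"delta_pos":[-0.12,0.03,-0.36],"dr":[0,0,0]},{"delta_pos":[-0.1,0.02,-0.37],"dr":[0,0,0]},{"delta_pos":[-0.05,0.01,-0.38],"dr":[0,0,0]},{"delta_pos":[-0.02,0.01,-0.38],"dr":[0,0,0]},{"delta_pos":[0,0,0],"dr":[0,0,0]}]' 1 20
python3 -m handwheel '[{"delta_pos":[0.02,-0.01,-0.38],"dr":[0,0,0]},{"delta_pos":[0.05,-0.01,-0.38],"dr":[0,0,0]},{"delta_pos":[0,0,0],"dr":[0,0,0]},{"delta_pos":[0,0,0],"dr":[0,0,0]}]'
```

```text
t: 21.3
eef_pos: [0.4332, 0.1681, 0.2109]
ee_rot: [-3.141, -0.0, 2.913]
force: [0.8, 7.0, 2.9]
width: 0.0288
gripper_force: 20.0
t: 21.7
eef_pos: [0.4355, 0.1676, 0.1889]
ee_rot: [3.141, -0.0, 2.913]
force: [-0.3, 5.5, 2.8]
width: 0.0284
gripper_force: 20.0
```

```bash
python3 -m handwheel '[{"delta_pos":[0.05,-0.01,-0.2],"dr":[0,0,0]},{"delta_pos":[0.05,-0.01,-0.18],"dr":[0,0,0]},{"delta_pos":[0.05,-0.01,-0.14],"dr":[0,0,0]},{"delta_pos":[0,0,0],"dr":[0,0,0]},{"delta_pos":[0,0,0],"dr":[0,0,0]}]'
python3 -m handwheel '[{"delta_pos":[0,0,-0.05],"dr":[0,0,0]},{"delta_pos":[0,0,0],"dr":[0,0,0]}]'
python3 -m handwheel '[{"delta_pos":[0,0,-0.05],"dr":[0,0,0]},{"delta_pos":[0,0,0],"dr":[0,0,0]}]'
```

```text
t: 22.2
eef_pos: [0.4398, 0.1666, 0.1733]
ee_rot: [3.142, -0.001, 2.913]
force: [-0.9, 5.6, 2.5]
width: 0.0292
gripper_force: 20.0
t: 22.4
eef_pos: [0.4401, 0.1665, 0.1722]
ee_rot: [3.141, 0.0, 2.913]
force: [0.5, 5.1, 3.1]
width: 0.0288
gripper_force: 20.0
t: 22.6
eef_pos: [0.4404, 0.1665, 0.1712]
ee_rot: [3.141, 0.001, 2.913]
force: [2.4, 3.7, 3.7]
width: 0.0286
gripper_force: 20.0
```

```bash
python3 -m handwheel '[{"delta_pos":[0.01,0,-0.06],"dr":[0,0,0]},{"delta_pos":[0,0,0],"dr":[0,0,0]}]'
python3 -m handwheel '[{"delta_pos":[0.01,0,-0.06],"dr":[0,0,0]},{"delta_pos":[0,0,0],"dr":[0,0,0]}]'
python3 -m handwheel '[{"delta_pos":[0.01,0,-0.06],"dr":[0,0,0]},{"delta_pos":[0,0,0],"dr":[0,0,0]}]'
```

```text
t: 22.8
eef_pos: [0.4407, 0.1664, 0.1703]
ee_rot: [3.141, 0.001, 2.913]
force: [-3.0, 4.0, 14.3]
width: 0.0289
gripper_force: 20.0
t: 23.0
eef_pos: [0.4412, 0.1664, 0.1693]
ee_rot: [3.141, 0.002, 2.914]
force: [-5.6, 2.1, 21.1]
width: 0.0288
gripper_force: 20.0
t: 23.2
eef_pos: [0.4417, 0.1663, 0.168]
ee_rot: [3.141, 0.002, 2.914]
force: [-7.2, 1.8, 24.7]
width: 0.0287
gripper_force: 20.0
```

```bash
python3 -m handwheel '[{"delta_pos":[-0.03,0,0.15],"dr":[0,0,0]},{"delta_pos":[-0.08,0.02,0.27],"dr":[0,0,0]},{"delta_pos":[-0.07,0.02,0.28],"dr":[0,0,0]},{"delta_pos":[-0.05,0.01,0.38],"dr":[0,0,0]},{"delta_pos":[-0.02,0,0.38],"dr":[0,0,0]},{"delta_pos":[0.02,0,0.38],"dr":[0,0,0]},{"delta_pos":[0.05,-0.01,0.38],"dr":[0,0,0]},{"delta_pos":[0.1,-0.02,0.37],"dr":[0,0,0]},{"delta_pos":[0,0,0],"dr":[0,0,0]}]'
python3 -m handwheel '[{"delta_pos":[0.12,-0.03,0.36],"dr":[0,0,0]},{"delta_pos":[0.16,-0.04,0.34],"dr":[0,0,0]},{"delta_pos":[0.18,-0.04,0.28],"dr":[0,0,0]},{"delta_pos":[0,0,0],"dr":[0,0,0]},{"delta_pos":[0,0,0],"dr":[0,0,0]}]'
```

```text
t: 24.1
eef_pos: [0.4387, 0.1669, 0.2439]
ee_rot: [3.141, 0.0, 2.913]
force: [1.7, 4.9, -0.3]
width: 0.0285
gripper_force: 20.0
t: 24.6
eef_pos: [0.4515, 0.1638, 0.2717]
ee_rot: [-3.142, -0.002, 2.912]
force: [-0.6, 6.4, 3.1]
width: 0.0286
gripper_force: 20.0
```

```bash
python3 -m handwheel '[{"delta_pos":[0.04,-0.01,0.08],"dr":[0,0,0]},{"delta_pos":[0.0,0,0.04],"dr":[0,0,0]},{"delta_pos":[0,0,0],"dr":[0,0,0]}]'
python3 -m handwheel '[{"delta_pos":[0,0,0],"dr":[0,0,0]},{"delta_pos":[0,0,0],"dr":[0,0,0]},{"delta_pos":[0,0,0],"dr":[0,0,0]},{"delta_pos":[0,0,0],"dr":[0,0,0]},{"delta_pos":[0,0,0],"dr":[0,0,0]},{"delta_pos":[0,0,0],"dr":[0,0,0]},{"delta_pos":[0,0,0],"dr":[0,0,0]}]' -1
python3 -m handwheel '[{"delta_pos":[0,0,0.3],"dr":[0,0,0]},{"delta_pos":[0,0,0.7],"dr":[0,0,0]},{"delta_pos":[0,0,1],"dr":[0,0,0]},{"delta_pos":[0,0,1],"dr":[0,0,0]},{"delta_pos":[-0.3,0.8,1],"dr":[0,0,4]},{"delta_pos":[-0.3,0.9,0.5],"dr":[0,0,8]},{"delta_pos":[-0.3,0.9,0],"dr":[0,0,8]},{"delta_pos":[-0.3,0.9,0],"dr":[0,0,8]},{"delta_pos":[-0.3,0.8,0],"dr":[0,0,8]},{"delta_pos":[0,0.5,0],"dr":[0,0,4]}]'
python3 - <<'E'
from h import *
a=save('scene','s4.png'); b=save('top','t4.png')
o=np.zeros((600,800,3),np.uint8)
o[:300,:400]=cv2.resize(a[205:265,340:420,::-1],(400,300),interpolation=2)
o[300:,:400]=cv2.resize(a[140:290,300:500,::-1],(400,300),interpolation=2)
c=cv2.imread('pics/s2.png')
o[:300,400:]=cv2.resize(c[205:265,340:420],(400,300),interpolation=2)
o[300:,400:]=cv2.resize(b[150:255,180:320,::-1],(400,300),interpolation=2)
cv2.imwrite('pics/z4.png',o)
E
```

```text
t: 24.9
eef_pos: [0.4528, 0.1634, 0.2741]
ee_rot: [-3.141, -0.002, 2.912]
force: [5.8, 4.6, -5.9]
width: 0.0287
gripper_force: 20.0
t: 25.6
eef_pos: [0.4534, 0.1632, 0.2765]
ee_rot: [3.142, -0.0, 2.913]
force: [0.1, -0.1, -0.4]
width: 0.079
gripper_force: 0.0
t: 26.6
eef_pos: [0.4076, 0.3087, 0.4124]
ee_rot: [3.141, 0.001, -2.666]
force: [-0.0, -0.2, 1.5]
width: 0.0872
gripper_force: 0.0
```

View pics/z4.png

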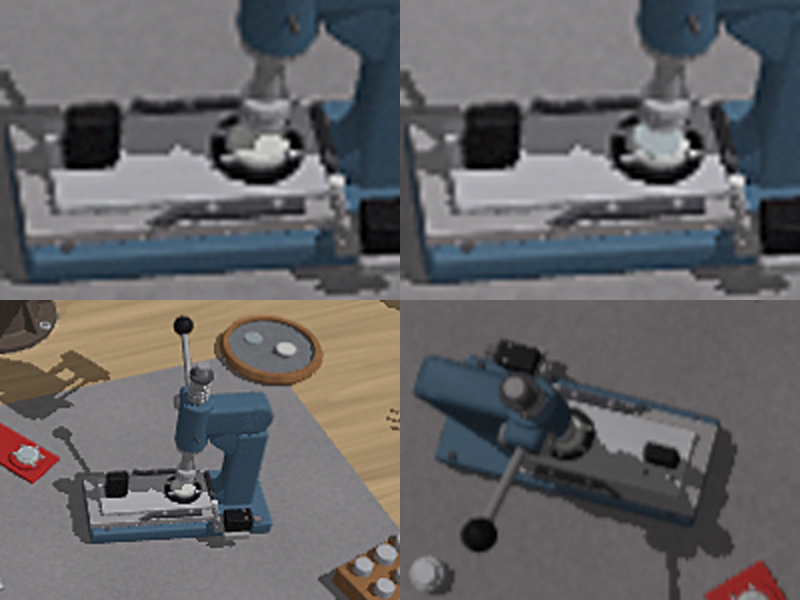

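```bash
python3 - <<'E'
from fit import *
p=[.5645,.090,1.3424]
for cam in ['top','scene']: print(cam,proj(cam,np.array([P(p,q) for q in [(-.085,-.036,.048),(-.085,.036,.048),(-.06,0,.094)]])).round(1))
for cam in ['top','scene']:
    grab_frame(cam); print([(np.round(r['location'],1),round(r['conf'],2)) for r in mark_of(cam,'grip')[:5]], [np.round(r['location'],1) for r in mark_of(cam,'roller')[:2]])
print('roller home dock-frame', [ (np.array([[np.cos(p[2]),np.sin(p[2])],[-np.sin(p[2]),np.cos(p[2])]])@(atz(c,r['location'],.0445)[:2]-p[:2])).round(4) for c in ['top','scene'] for r in mark_of(c,'roller')[:1]])
E
```

```text
top [[283.5 195.3]
 [277.3 218.5]
 [270.9 202.7]]
scene [[350.9 245.9]
 [347.8 228.6]
 [358.1 226.5]]
[(array([380.7, 289. ]), 0.91), (array([321. , 288.4]), 0.87), (array([271. , 203.4]), 0.62), (array([488.8, 279.4]), 0.57)] [array([366.3, 196.3]), array([242.7, 195.1])]
[(array([357.5, 226.3]), 0.8), (array([240.4, 208.1]), 0.74), (array([289.1, 193.4]), 0.68), (array([140.4, 237.8]), 0.63)] []
roller home dock-frame [array([-0.3276, -0.0954])]
```

```bash
python3 -c "
from station import *
print(get_state()['qd']); print(job_done())"
```

```text
[ 0.00270403  0.00082041  0.00093797 -0.00035396  0.00113896  0.001236  ]
the job is handed in; nothing more can be done
None
```

The job is handed in, and the verdict wasn't returned: the carrier is home against the end stop (about 1 mm by camera), the lever was pulled to its stop and is back up, and the crystal looks flush. I couldn't confirm the presence switch directly, because the roller wasn't found in the final pictures; I'm inferring it is held in from the carrier's position.

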